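# Show the helper what goes into the mixing bowl

### The arm

A 7-joint arm with a two-finger parallel gripper is mounted at the origin on a cart in front of the work surface, level with it; the furniture and walls round the work are solid. World frame = base frame: x ahead of the robot, y to its left, z up, the work surface at z = 0. Lengths are in m, angles in degrees, forces in N, time in s.
With the tool pointing down it reaches from about 0.35 to 0.9 m from the base axis. Payload 7.2 kg.
Tool frame: the origin (TCP) lies midway between the tips of the shut fingers; the grasp point (between the pads) lies 19 mm behind it; z points along the fingers, y is the direction in which the jaws open and shut (so a half turn about z gives the same grasp; the last joint's range is limited). The gripper opens to 85 mm and grips with 20 to 120 N. Pads are 22 mm wide; open, the fingers measure 114 mm over their backs; the gripper's body (76 mm by 85 mm) begins 54 mm behind the grasp point. The pads swing forward as they close: fully open they stand 13 mm farther back than shut.
Start: joints at [-69.74, 23.554, -0.728, 91.456, 0.321, 64.991, -4.71], TCP at [0.256, 0.57, 0.231] pointing down, gripper open.
Joint ranges: [-169.25, 169.25], [-16.82, 113.86], [-84.01, 82.57], [7.8, 145.47], [-59.2, 239.2], [7.22, 106.19], [-163.78, 163.78]. Speed limits (degrees/s): [136.94, 136.94, 172.46, 172.46, 180, 180, 180].

### API

Orientations are given as [roll, pitch, yaw] about the fixed x, y, z axes, in that order (R = Rz(yaw) Ry(pitch) Rx(roll)).
In Python, from cell import robot gives the robot as it stands.
- The arm moves only by the shell command python3 -m jog 'ROWS'. ROWS is JSON, a list of rows, each a list of 7 numbers: the closure, from 0 (fully open) to 1 (shut), then the shift along the world's x, y, z in units of 0.4 m (1.0 is 0.4 m), then the turn, a rotation vector about the world's x, y, z in units of 1.5 rad (1.0 is 1.5 rad). In form: [[grip, tx, ty, tz, wx, wy, wz], ...]. A call has exactly 8 rows; each row is the pose to reach, as a shift and turn from the pose measured when the call began; what a row does not reach only later rows make up. A row lasts 1/10 s, in which the tool goes at most 50 mm and 8.59 degrees, less where a joint would pass 70% of its speed; a pose out of reach is approached as far as the arm can. A call with a number of a shift or a turn outside -1 to 1 is refused whole. A call with a gripper value outside its range is refused whole. The fingers move at their own pace and stop on an object; the grip force is fixed at half the most. Time passes only in rows, so rows that repeat a pose let the fingers close, or fill a call up. It gives the time, the measured TCP pose, the force and the opening at its end, in the units of the state.
- robot.read_state(): the state, without advancing time (a new reading comes with each control period).
- robot.camera(name): name is "side" or "top"; returns a dict with "pixels" (420x560x3 uint8, blue, green, red), "depth" (420x560 float32, m along the optical axis (not along the pixel's ray), 0 where there is no reading), "mtx" (3x3 intrinsics, pixels), "rvec" (rotation vector, rad) and "tvec" (3), from world to camera coordinates, as OpenCV has them. Camera axes: x right, y down, z forward; pixel columns grow to the right and rows downward; lengths in m; the calibration is good to about 2 mm. A picture is of the moment at which its call begins.
- robot.close_job(): hands the job in, once; it reports no verdict.
The state is a dict: "time_s": time; "qpos": joint angles; "joint_velocities": joint speeds; "effort": joint torques, N m; "tool_pos": TCP position; "orientation": TCP orientation; "force": force on the tool from outside, world axes, zero at the start; "wrist_torque": the same for the moment, N m; "opening": opening from 0.0 (shut) to 1.0 (fully open).
Only numpy, scipy, OpenCV 4.12 (cv2) and the standard library are available. Lean on these libraries where they do the work, as an engineer would, in place of code of your own. Each camera call takes 0.05 s, during which the arm holds its last target.

### The job

Show the new kitchen helper what to tip into the steel bowl: from straight above, point down with the fingertips at the middle of the short tin (of the tins and jars in the front row) and pause there for two seconds, then in the same way at the slim spice jar, then at the middle of the bowl, the fingertips each time a few centimetres above the top of the thing. Finish while still pointing at the bowl: the program ends with the hand holding that pose in the air. Touch, move or lift nothing, do not point at the tall tin or the wide jar, and keep the hand well above everything as it travels, so that it never comes close over those two.

Things in the scene. Friction and masses are not known exactly. Their poses are not given: they have to be found in the camera images.
- short_tin: the lower of the two food tins: upright cylinder with paper label and metal lid, 75 mm across, 58 mm high; stands somewhere in a loose row across the front of the worktop, before the bag sealer, with the tall tin, the spice jar and the wide jar, in any order. Its origin is the centre of its underside; z up.
- short_tin_top (a point): centre of the short tin's lid, 58 mm above the worktop
- spice_jar: slim upright spice jar with a round screw cap, 46 mm across, 106 mm high, in the same row. Its origin is the centre of its underside; z up.
- spice_jar_top (a point): centre of the top of the spice jar's cap, 106 mm above the worktop
- bowl: open round steel bowl, empty, 153 mm across the rim, 77 mm high, on the robot's right. Its origin is the centre of its underside; z up.
- bowl_top (a point): centre of the bowl's mouth, level with the rim, 77 mm above the worktop
- tall_tin: the higher of the two food tins (bystander): 75 mm across, 110 mm high, in the same row. Its origin is the centre of its underside; z up.
- tall_tin_top (a point): centre of the tall tin's lid, 110 mm above the worktop
- wide_jar: wide glass jar with a flat lid (bystander): 63 mm across, 94 mm high, in the same row. Its origin is the centre of its underside; z up.
- wide_jar_top (a point): centre of the wide jar's lid, 94 mm above the worktop
- bag_sealer: long blue bag sealer, an obstacle just behind the row, fixed: about 400 mm long from left to right with the handle of its arm, which is down and points to the right, 90 mm deep; nothing on it is higher than 130 mm. Origin near the centre of its underside. Low things lie around; taller ones stand at the back and sides: a kitchen scale 220 mm high behind the bowl, canisters, a soap jug 290 mm high at the far left
Not all that is in view belongs to the job. Of the things that look like the spice_jar, take the one that is farthest to the robot's left at the start.

How it is judged (in metres and radians):
On the way, in this order (a step that is already met when the one before it is completed fails the run):
1. the hand points down at the short tin for a second (horizontal distance between the grasp point and short_tin_top below 0.032 m and z of the grasp point in the frame of short_tin between 0.063 and 0.163 m), for 1 s.
2. the hand points down at the spice jar for a second (horizontal distance between the grasp point and spice_jar_top below 0.028 m and z of the grasp point in the frame of spice_jar between 0.111 and 0.211 m), for 1 s.
At the end, for the whole second after the job is handed in: After 1 s pauses over the short tin and then the spice jar, the grasp point (about 20 mm behind the fingertips) stays within 40 mm of the bowl's axis, 15 mm below to 105 mm above its rim; the robot touches nothing (0.3 N) and nothing has moved by 8 mm (horizontal distance between the grasp point and bowl_top below 0.04 m and z of the grasp point in the frame of bowl between 0.062 and 0.182 m and distance of each of short_tin, tall_tin, spice_jar, wide_jar, bowl from where it was at the start of the episode below 0.008 m and contact force between each of the fingers, the arm and anything else below 0.3 N); the arm keeps its last pose, push and grip.
It fails at once if the robot touches something (not (contact force between the fingers and anything else below 0.3 N) or not (contact force between the arm and anything else below 0.3 N)).
It fails at once if a thing is moved or lifted (not (distance of short_tin from where it was at the start of the episode below 0.008 m) or not (distance of tall_tin from where it was at the start of the episode below 0.008 m) or not (distance of spice_jar from where it was at the start of the episode below 0.008 m) or not (distance of wide_jar from where it was at the start of the episode below 0.008 m) or not (distance of bowl from where it was at the start of the episode below 0.008 m)).
It fails at once if the hand points closely at the tall tin (horizontal distance between the grasp point and tall_tin_top below 0.025 m and z of the grasp point in the frame of tall_tin between 0.11 and 0.175 m).
It fails at once if the hand points closely at the wide jar (horizontal distance between the grasp point and wide_jar_top below 0.025 m and z of the grasp point in the frame of wide_jar between 0.094 and 0.159 m).
It also fails if it takes over 51 s, if anything falls off the work surface, if the arm or the gripper's body presses on something with over 40 N, if the wrist force passes 120 N, or if a joint passes its speed limit or range.

## Working session

There is one attempt and no reset: what is moved stays moved. The work goes in short steps, Python scripts to look and compute and a shell command to move; the robot and the scene stay as the last step left them, time stands still between calls to the robot, and variables do not carry over. Pictures are saved under pics/ and viewed, and the job is handed in when it is done.

```bash
mkdir -p pics; python3 - <<'E'
from cell import robot
import cv2,numpy as np
for n in("top","side"):
    c=robot.camera(n); cv2.imwrite(f"pics/{n}0.png",c["pixels"]); np.savez(f"{n}0.npz",**c)
    R=cv2.Rodrigues(c["rvec"])[0]; print(n,(-R.T@c["tvec"].ravel()).round(3),c["mtx"][0,0])
s=robot.read_state();print(s["time_s"],s["tool_pos"],s["orientation"],s["opening"])
E
```

```text
top [0.283 0.002 1.539] 535.7153306512693
side [ 0.123 -0.929  0.624] 434.4183647403713
0.1 [0.2557162  0.5697913  0.23052414] [-1.79914719e+02  6.47212104e-03  1.55835978e+02] 0.9979008189699676
```

View pics/top0.png

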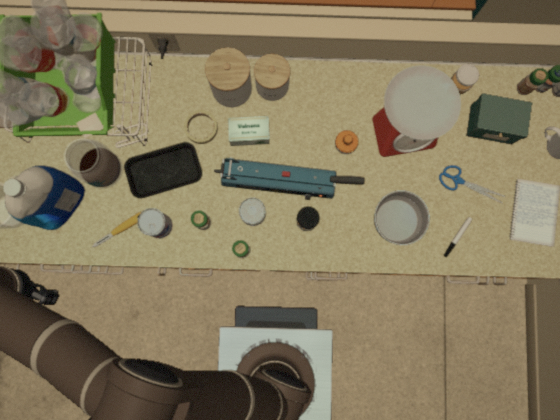

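View pics/side0.png

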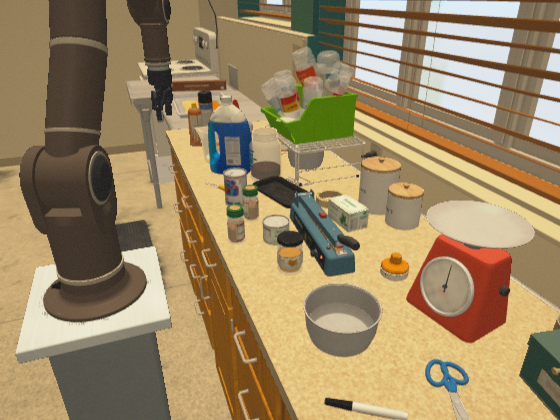

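The top picture shows the row from left to right:
- a tin at (152,222)
- green-capped jars at (200,219) and (241,249)
- a tin at (252,211)
- a black-lidded wide jar at (307,218)
- the bowl at (400,218)

In the side view the tin at (276,230) is low and the one at (235,187) is tall.

Candidates for the short tin are (252,211) and (152,222). Candidates for the spice jar are (200,219), (241,249) and the bottles at (540,77), and the leftmost is (200,219).

```bash
cat > m.py <<'E'
import cv2,numpy as np
def load(n):
    c=np.load(n); return c,cv2.Rodrigues(c["rvec"])[0],c["tvec"].ravel(),c["mtx"]
def cloud(n):
    c,R,t,K=load(n); d=c["depth"]; v,u=np.mgrid[:d.shape[0],:d.shape[1]]
    P=np.stack([(u-K[0,2])/K[0,0]*d,(v-K[1,2])/K[1,1]*d,d],-1)
    return (P-t)@R, d>0, c["pixels"]
E
python3 - <<'E'
from m import *
P,ok,im=cloud("top0.npz")
for n,u,v,h,r in [("tall",152,222,.11,24),("spiceL",200,219,.106,16),("spice2",241,249,.106,16),("short",252,211,.058,22),("wide",307,218,.094,20),("bowl",400,218,.077,36)]:
    W=P[v-r:v+r,u-r:u+r];k=ok[v-r:v+r,u-r:u+r]
    zm=np.percentile(W[...,2][k],95)
    m=k&(abs(W[...,2]-h)<.012)
    Q=W[m][:,:2].astype(np.float32)
    if len(Q)<5: print(n,zm,len(Q));continue
    (c,rad)=cv2.minEnclosingCircle(Q)
    print(n,"ztop",zm.round(3),np.array(c).round(3),"diam",round(2*rad,3),"mean",Q.mean(0).round(3),len(Q))
cv2.imwrite("pics/crop.png",cv2.resize(im[180:280,120:440],None,fx=2.5,fy=2.5,interpolation=cv2.INTER_CUBIC))
print("max z in corridor", [(round(y,2),P[ok&(abs(P[...,1]-y)<.05)&(P[...,0]>.2)&(P[...,0]<.6)][:,2].max().round(3)) for y in np.arange(-.4,.65,.1)])
E
```

```text
tall ztop 0.111 [0.429 0.342] diam 0.076 mean [0.429 0.342] 614
spiceL ztop 0.108 [0.442 0.217] diam 0.046 mean [0.441 0.216] 227
spice2 ztop 0.108 [0.365 0.102] diam 0.045 mean [0.364 0.102] 224
short ztop 0.058 [0.473 0.075] diam 0.077 mean [0.473 0.076] 567
wide ztop 0.096 [ 0.455 -0.079] diam 0.063 mean [ 0.454 -0.078] 423
bowl ztop 0.073 [ 0.463 -0.339] diam 0.155 mean [ 0.47  -0.349] 385
max z in corridor [(np.float64(-0.4), np.float64(0.086)), (np.float64(-0.3), np.float64(0.085)), (np.float64(-0.2), np.float64(0.142)), (np.float64(-0.1), np.float64(0.119)), (np.float64(-0.0), np.float64(0.11)), (np.float64(0.1), np.float64(0.115)), (np.float64(0.2), np.float64(0.115)), (np.float64(0.3), np.float64(0.738)), (np.float64(0.4), np.float64(0.731)), (np.float64(0.5), np.float64(0.654)), (np.float64(0.6), np.float64(0.467))]
```

View pics/crop.png

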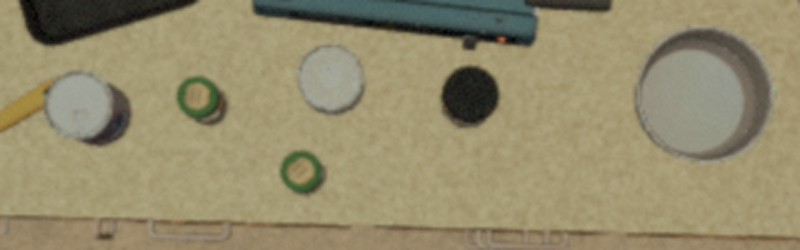

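All heights and diameters match the sizes given. The targets are short tin (0.473, 0.075), spice jar (0.442, 0.217) and bowl (0.463, −0.339). First I rise and shut the fingers, then travel at TCP z ≈ 0.30.

```bash
python3 -m jog '[[1,0,0,0.04,0,0,0],[1,0,0,0.09,0,0,0],[1,0,0,0.14,0,0,0],[1,0,-0.03,0.175,0,0,0],[1,0,-0.08,0.175,0,0,0],[1,0,-0.14,0.175,0,0,0],[1,0,-0.2,0.175,0,0,0],[1,0,-0.25,0.175,0,0,0]]'
```

```text
time_s: 0.9
tool_pos: [0.2558, 0.4674, 0.3002]
orientation: [-179.9, 0.0, 155.8]
force: [0.1, 1.1, 0.9]
opening: -0.001
```

```bash
python3 -m jog '[[1,0.03,-0.06,0,0,0,0],[1,0.06,-0.12,0,0,0,0],[1,0.09,-0.18,0,0,0,0],[1,0.13,-0.25,0,0,0,0],[1,0.17,-0.32,0,0,0,0],[1,0.2,-0.38,0,0,0,0],[1,0.24,-0.44,0,0,0,0],[1,0.27,-0.5,0,0,0,0]]'; python3 -m jog '[[1,0.03,-0.06,0,0,0,0],[1,0.06,-0.12,0,0,0,0],[1,0.1,-0.19,0,0,0,0],[1,0.14,-0.25,0,0,0,0],[1,0.18,-0.32,0,0,0,0],[1,0.22,-0.39,0,0,0,0],[1,0.25,-0.45,0,0,0,0],[1,0.27,-0.48,0,0,0,0]]'
```

```text
time_s: 1.7
tool_pos: [0.364, 0.2653, 0.3]
orientation: [-179.8, 0.0, 155.7]
force: [0.8, -0.0, -0.2]
opening: 0.002
time_s: 2.5
tool_pos: [0.4717, 0.0701, 0.2998]
orientation: [-179.8, -0.0, 155.6]
force: [-0.1, 0.5, 0.1]
opening: -0.001
```

```bash
python3 - <<'E'
from cell import robot
from m import *
P,ok,im=cloud("top0.npz")
m=ok&(abs(P[...,1]-.07)<.07)&(P[...,0]>.515)&(P[...,0]<.64)
for x in np.arange(.515,.63,.01):
    q=m&(abs(P[...,0]-x)<.005); print(round(x,3),P[q][:,2].max().round(3))
c=robot.camera("side"); cv2.imwrite("pics/s1.png",c["pixels"])
E
```

```text
0.515 0.007
0.525 0.009
0.535 0.067
0.545 0.066
0.555 0.105
0.565 0.103
0.575 0.11
0.585 0.109
0.595 0.103
0.605 0.103
0.615 0.105
0.625 0.008
```

View pics/s1.png

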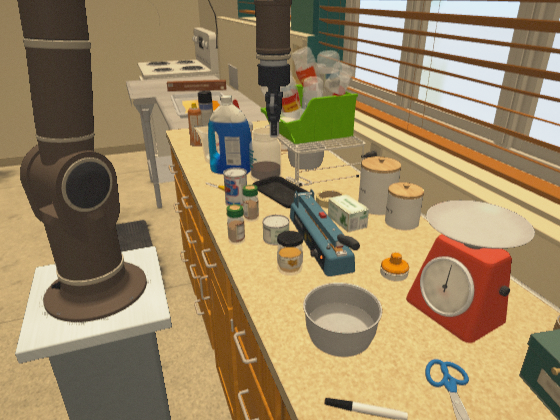

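The hand, at (274,130) in the side view, hangs clear above the short tin. The sealer there is at most 0.11 m high, so the gripper body stays above it. I descend to TCP z ≈ 0.105.

```bash
python3 -m jog '[[1,0,0.01,-0.05,0,0,0],[1,0,0.01,-0.11,0,0,0],[1,0,0.01,-0.18,0,0,0],[1,0,0.01,-0.25,0,0,0],[1,0,0.01,-0.32,0,0,0],[1,0,0.01,-0.39,0,0,0],[1,0,0.01,-0.45,0,0,0],[1,0,0.01,-0.48,0,0,0]]'; python3 -m jog '[[1,0,0,0,0,0,0],[1,0,0,0,0,0,0],[1,0,0,0,0,0,0],[1,0,0,0,0,0,0],[1,0,0,0,0,0,0],[1,0,0,0,0,0,0],[1,0,0,0,0,0,0],[1,0,0,0,0,0,0]]'; python3 - <<'E'
from cell import robot
import cv2
c=robot.camera("side"); cv2.imwrite("pics/s2.png",c["pixels"][100:300,150:400].repeat(3,0).repeat(3,1))
E
```

```text
time_s: 3.35
tool_pos: [0.4706, 0.073, 0.106]
orientation: [-179.7, -0.1, 155.5]
force: [-0.2, -0.0, 0.7]
opening: -0.001
time_s: 4.15
tool_pos: [0.4706, 0.073, 0.106]
orientation: [-179.7, -0.1, 155.5]
force: [-0.5, -0.5, 0.7]
opening: 0.001
```

View pics/s2.png

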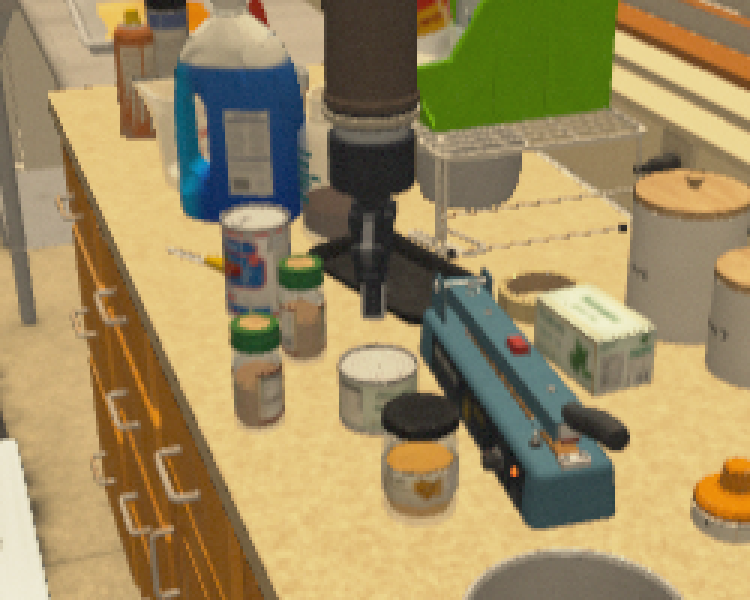

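The crop shows the fingertips at (373,315), a few centimetres above the short tin's lid at (377,360), touching nothing. I hold for two more seconds, then rise.

```bash
python3 -m jog '[[1,0,0,0,0,0,0],[1,0,0,0,0,0,0],[1,0,0,0,0,0,0],[1,0,0,0,0,0,0],[1,0,0,0,0,0,0],[1,0,0,0,0,0,0],[1,0,0,0,0,0,0],[1,0,0,0,0,0,0]]'; python3 -m jog '[[1,0,0,0,0,0,0],[1,0,0,0,0,0,0],[1,0,0,0,0,0,0],[1,0,0,0,0,0,0],[1,0,0,0,0,0,0],[1,0,0,0,0,0,0],[1,0,0,0,0,0,0],[1,0,0,0,0,0,0]]';  python3 -m jog '[[1,0,0,0.05,0,0,0],[1,0,0,0.11,0,0,0],[1,0,0,0.18,0,0,0],[1,0,0,0.25,0,0,0],[1,0,0,0.32,0,0,0],[1,0,0,0.39,0,0,0],[1,0,0,0.45,0,0,0],[1,0,0,0.49,0,0,0]]'; python3 -m jog '[[1,-0.01,0.03,0,0,0,0],[1,-0.02,0.07,0,0,0,0],[1,-0.03,0.12,0,0,0,0],[1,-0.04,0.18,0,0,0,0],[1,-0.05,0.24,0,0,0,0],[1,-0.06,0.3,0,0,0,0],[1,-0.07,0.34,0,0,0,0],[1,-0.07,0.36,0,0,0,0]]'
```

```text
time_s: 5.0
tool_pos: [0.4706, 0.073, 0.106]
orientation: [-179.7, -0.1, 155.5]
force: [-1.1, -0.0, -0.9]
opening: 0.0
time_s: 5.8
tool_pos: [0.4706, 0.073, 0.106]
orientation: [-179.7, -0.1, 155.5]
force: [0.2, 0.2, 0.5]
opening: 0.0
time_s: 6.6
tool_pos: [0.471, 0.073, 0.3039]
orientation: [-179.8, -0.0, 155.5]
force: [0.4, 0.4, 0.3]
opening: 0.001
time_s: 7.4
tool_pos: [0.4414, 0.2193, 0.3026]
orientation: [-179.7, -0.1, 155.7]
force: [-0.4, -0.1, -0.3]
opening: -0.0
```

Now I descend to TCP z ≈ 0.148, about 4 cm above the cap.

```bash
python3 -m jog '[[1,0,0,-0.04,0,0,0],[1,0,0,-0.09,0,0,0],[1,0,-0.005,-0.15,0,0,0],[1,0,-0.005,-0.21,0,0,0],[1,0,-0.005,-0.27,0,0,0],[1,0,-0.005,-0.33,0,0,0],[1,0,-0.005,-0.37,0,0,0],[1,0,-0.005,-0.385,0,0,0]]'; python3 -m jog '[[1,0,0,0,0,0,0],[1,0,0,0,0,0,0],[1,0,0,0,0,0,0],[1,0,0,0,0,0,0],[1,0,0,0,0,0,0],[1,0,0,0,0,0,0],[1,0,0,0,0,0,0],[1,0,0,0,0,0,0]]'; python3 - <<'E'
from cell import robot
import cv2
c=robot.camera("side"); cv2.imwrite("pics/s3.png",c["pixels"][100:300,150:400].repeat(3,0).repeat(3,1))
E
```

```text
time_s: 8.2
tool_pos: [0.4402, 0.2164, 0.1465]
orientation: [-179.5, -0.2, 155.6]
force: [0.4, 0.4, 0.2]
opening: -0.002
time_s: 9.0
tool_pos: [0.4403, 0.2164, 0.1466]
orientation: [-179.5, -0.2, 155.6]
force: [-0.2, -0.6, 0.5]
opening: 0.001
```

View pics/s3.png

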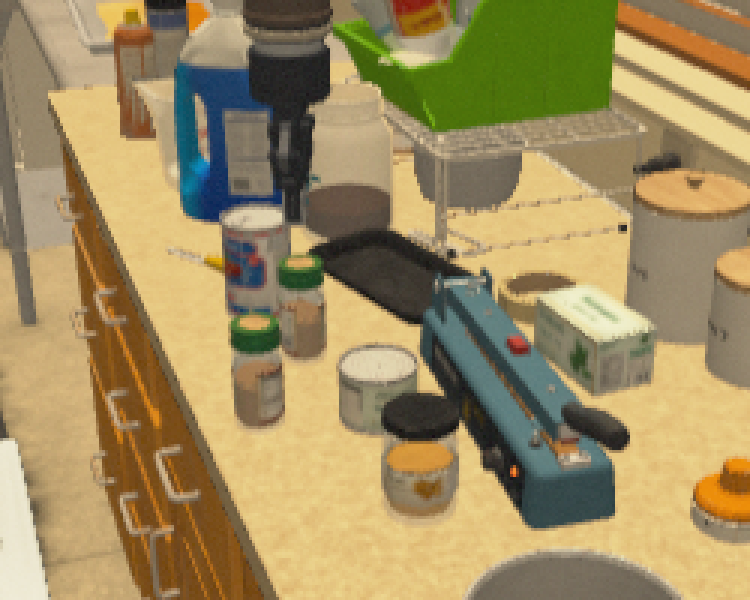

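The crop shows the fingertips at (293,220), above the left green cap at (300,265), with everything else in its place. I hold, rise and travel to the bowl at height.

```bash
python3 -m jog '[[1,0,0,0,0,0,0],[1,0,0,0,0,0,0],[1,0,0,0,0,0,0],[1,0,0,0,0,0,0],[1,0,0,0,0,0,0],[1,0,0,0,0,0,0],[1,0,0,0,0,0,0],[1,0,0,0,0,0,0]]'; python3 -m jog '[[1,0,0,0,0,0,0],[1,0,0,0,0,0,0],[1,0,0,0,0,0,0],[1,0,0,0,0,0,0],[1,0,0,0,0,0,0],[1,0,0,0,0,0,0],[1,0,0,0,0,0,0],[1,0,0,0,0,0,0]]';  python3 -m jog '[[1,0,0,0.04,0,0,0],[1,0,0,0.09,0,0,0],[1,0,0,0.15,0,0,0],[1,0,0,0.21,0,0,0],[1,0,0,0.27,0,0,0],[1,0,0,0.33,0,0,0],[1,0,0,0.37,0,0,0],[1,0,0,0.39,0,0,0]]'; python3 -m jog '[[1,0,-0.05,0,0,0,0],[1,0,-0.11,0,0,0,0],[1,0,-0.18,0,0,0,0],[1,0,-0.26,0,0,0,0],[1,0,-0.34,0,0,0,0],[1,0,-0.42,0,0,0,0],[1,0,-0.5,0,0,0,0],[1,0,-0.58,0,0,0,0]]';python3 -m jog '[[1,0.01,-0.08,0,0,0,0],[1,0.02,-0.16,0,0,0,0],[1,0.03,-0.24,0,0,0,0],[1,0.04,-0.32,0,0,0,0],[1,0.05,-0.4,0,0,0,0],[1,0.05,-0.48,0,0,0,0],[1,0.05,-0.56,0,0,0,0],[1,0.05,-0.62,0,0,0,0]]'
```

```text
time_s: 9.85
tool_pos: [0.4402, 0.2164, 0.1466]
orientation: [-179.5, -0.2, 155.6]
force: [0.4, 0.4, 0.8]
opening: -0.004
time_s: 10.65
tool_pos: [0.4402, 0.2164, 0.1466]
orientation: [-179.5, -0.2, 155.6]
force: [-0.2, -0.6, -0.7]
opening: 0.004
time_s: 11.45
tool_pos: [0.4407, 0.2166, 0.3041]
orientation: [-179.7, -0.1, 155.6]
force: [0.0, 0.1, -0.1]
opening: 0.002
time_s: 12.25
tool_pos: [0.4402, -0.0167, 0.3036]
orientation: [-179.6, -0.2, 155.6]
force: [-0.1, 0.2, 0.5]
opening: -0.001
time_s: 13.05
tool_pos: [0.4596, -0.2666, 0.3031]
orientation: [-179.6, -0.2, 155.6]
force: [-0.2, 0.3, -0.0]
opening: -0.001
```

```bash
python3 -m jog '[[1,0,-0.06,0,0,0,0],[1,0,-0.12,0,0,0,0],[1,0.01,-0.16,0,0,0,0],[1,0.01,-0.18,0,0,0,0],[1,0.01,-0.18,0,0,0,0],[1,0.01,-0.18,-0.04,0,0,0],[1,0.01,-0.18,-0.1,0,0,0],[1,0.01,-0.18,-0.16,0,0,0]]'; python3 -m jog '[[1,0,0,-0.06,0,0,0],[1,0,0,-0.12,0,0,0],[1,0,0,-0.18,0,0,0],[1,0,0,-0.23,0,0,0],[1,0,0,-0.27,0,0,0],[1,0,0,-0.29,0,0,0],[1,0,0,-0.29,0,0,0],[1,0,0,-0.29,0,0,0]]'; python3 - <<'E'
from cell import robot
import cv2
a=robot.camera("side")["pixels"][220:420,200:450]
b=robot.camera("top")["pixels"][120:320,310:560]
cv2.imwrite("pics/s4.png",cv2.resize(cv2.hconcat([a,b]),None,fx=1.6,fy=1.6))
E
```

```text
time_s: 13.85
tool_pos: [0.4639, -0.3373, 0.2384]
orientation: [-179.6, -0.2, 155.6]
force: [0.8, 0.0, 0.3]
opening: 0.001
time_s: 14.65
tool_pos: [0.4642, -0.3371, 0.123]
orientation: [-179.6, -0.2, 155.7]
force: [0.1, 0.3, 0.2]
opening: 0.0
```

View pics/s4.png

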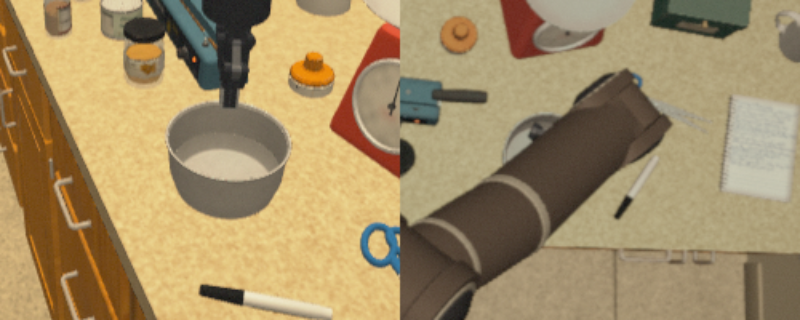

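In the left half of the picture the fingertips, at (230,105), hang over the middle of the bowl's mouth at (228,143), with the arm in free air. I hold two seconds, then hand in.

```bash
for i in 1; do python3 -m jog '[[1,0,0,0,0,0,0],[1,0,0,0,0,0,0],[1,0,0,0,0,0,0],[1,0,0,0,0,0,0],[1,0,0,0,0,0,0],[1,0,0,0,0,0,0],[1,0,0,0,0,0,0],[1,0,0,0,0,0,0]]'; done; python3 -m jog '[[1,0,0,0,0,0,0],[1,0,0,0,0,0,0],[1,0,0,0,0,0,0],[1,0,0,0,0,0,0],[1,0,0,0,0,0,0],[1,0,0,0,0,0,0],[1,0,0,0,0,0,0],[1,0,0,0,0,0,0]]'; python3 -m jog '[[1,0,0,0,0,0,0],[1,0,0,0,0,0,0],[1,0,0,0,0,0,0],[1,0,0,0,0,0,0],[1,0,0,0,0,0,0],[1,0,0,0,0,0,0],[1,0,0,0,0,0,0],[1,0,0,0,0,0,0]]'; python3 -c "
from cell import robot
s=robot.read_state();print(s['tool_pos'],s['force']);print(robot.close_job())"
```

```text
time_s: 15.55
tool_pos: [0.4644, -0.3375, 0.1233]
orientation: [-179.6, -0.1, 155.7]
force: [1.1, 0.3, -0.3]
opening: 0.002
time_s: 16.35
tool_pos: [0.4644, -0.3374, 0.1233]
orientation: [-179.6, -0.1, 155.7]
force: [0.1, 0.4, 0.5]
opening: 0.0
time_s: 17.15
tool_pos: [0.4644, -0.3375, 0.1234]
orientation: [-179.6, -0.1, 155.7]
force: [-0.5, -0.2, -0.2]
opening: 0.001
[ 0.4644008  -0.33747683  0.12337771] [-0.47606342 -0.20381856 -0.16583189]
the job is handed in; nothing more can be done
None
```

I pointed with shut fingers at the short tin, then the leftmost spice jar, then the bowl, and handed the job in at about 17 s with the hand still over the bowl.

| Target | Pause | Fingertips above its top | Measured offset from its centre |
|---|---|---|---|
| Short tin | about 2.5 s | about 48 mm | about 3 mm |
| Spice jar | about 2.4 s | about 41 mm | about 2 mm |
| Bowl | about 2.5 s before hand-in | about 46 mm | about 2 mm |

- **Travel:** between targets the fingertips stayed at about 0.30 m, well above the tall tin and the wide jar.
- **Contact:** the wrist force stayed within about ±1 N throughout, which looks like sensor noise. It is too coarse to confirm the 0.3 N limit by itself.
- **Nothing moved:** by eye, the side pictures showed the things in view in their places and nothing near the hand. I did not re-measure their positions at the end.
- **Disagreements:** no check failed. In the first measurement the bowl's average rim point lay about 12 mm from the fitted centre. I used the fitted circle because its 155 mm diameter matched the bowl's 153 mm.

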